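# Unload the disinfecting lamp and close its hood

### The job

The disinfecting lamp has finished: pull up its locking plunger and twist it so that it stays out, swing the hood fully aside, and twist the plunger back so that it locks the hood open. Slide every limb clamp that lay under the hood onto the grey mat, flat along the surface without lifting it; then unlock the plunger in the same way, swing the hood back over its empty place and lock it there. Do not shove aside the soap bottle, the carton or the small bottle.

Things in the scene. Friction and masses are not known exactly. Their poses are not given: they have to be found in the camera images.
- lamp: White table lamp, fixed: foot plate 100 x 150 x 12 mm with an upright post that carries a swivelling hood. Origin on the post's axis at the surface; its own z up, x from its front to its back. The plate reaches from 45 mm in front of the origin to 55 mm behind, 55 mm right to 95 mm left (+y). The plunger stands in a bracket (34 mm wide, 107 mm tall) at the left, 35 to 85 mm from the axis.
- bay (a point): Place on the bare cabinet top, 140 mm from the post's axis along the lamp's own -x, that the shut hood covers. The hood is a slab 115 mm (80 to 194 mm from the post's axis) x 150 mm; its tubes are 52 mm, its underside 63 mm and its top 87 mm above the surface, too low to work under.
- hood (a joint): Angle of the hood about the post's axis, rad, growing counterclockwise from above: 0 shut over the bay (one locking notch), 2.1 fully aside (the other notch), where it points to the back right; stops 0.02 beyond each. The pin enters a notch when within about 0.03 of it. Light friction (about 1 N at the handle); stays where it is left.
- hood_handle (a point): Middle of the hood's handle, 112 mm above the surface: an upright black round post 20 mm in diameter, from 87 to 137 mm above the surface, on the hood 110 mm from the lamp post's axis; it moves with the hood.
- plunger (a joint): Height of the spring plunger, m: 0 home (pin in a notch, hood locked), at most 0.018. The spring pulls down with 5 N at home, 9.5 N at the top. Above 0.013 it can be twisted, and then rests on its sleeve at 0.013: the hood is free. Untwisted with no notch below, the pin rides on the rim at about 0.009 and drops home by itself when a notch comes under it.
- knob (a joint): Twist of the plunger's knob about its upright axis, rad, growing counterclockwise from above: 0 untwisted (bar along the lamp's own x), at most 1.6. A twist of 0.6 or more while pulled up holds it out; 1.3 is usual. To relock, twist back to within 0.15 of 0 (lifting it a little eases this) and let it down. At home it turns only about 0.2.
- knob_grip (a point): Grip point in the plunger's knob, on its axis, which is 50 mm from the lamp's origin along the lamp's own +y: a black bar 50 x 14 mm, 24 mm tall. At home its underside is 134 mm, this point 148 mm and its top 158 mm above the surface; it rises with the plunger. The sleeve below it ends 120 mm above the surface.
- mat: Thin grey mat, fixed and flat (about 1 mm, no edge to catch on), 140 mm along its own x by 160 mm along its own y, to the right of the lamp's place. Origin at its centre.
- clamp_1: Limb electrode clamp (a large flat spring clip of plastic; it stays shut), lying flat on the bare top under the hood at the start, side by side, long sides along the lamp's x: 28 mm wide along its own x, 93 mm long along its own y, 37 mm tall with upright long sides; about 45 g. Origin at the centre of its underside. Two or three of the clamps are there; an absent one reads None.
- clamp_2: Limb electrode clamp (a large flat spring clip of plastic; it stays shut), lying flat on the bare top under the hood at the start, side by side, long sides along the lamp's x: 28 mm wide along its own x, 93 mm long along its own y, 37 mm tall with upright long sides; about 45 g. Origin at the centre of its underside. Two or three of the clamps are there; an absent one reads None.
- clamp_3: Limb electrode clamp (a large flat spring clip of plastic; it stays shut), lying flat on the bare top under the hood at the start, side by side, long sides along the lamp's x: 28 mm wide along its own x, 93 mm long along its own y, 37 mm tall with upright long sides; about 45 g. Origin at the centre of its underside. Two or three of the clamps are there; an absent one reads None.
- soap_bottle: Pump bottle, 48 x 75 mm, 187 mm tall, standing at the right back. Origin at the centre of its underside. A bystander.
- carton: Small carton, 35 mm (own x) x 92 mm (own y) x 71 mm tall, standing at the right. Origin at the centre of its underside. A bystander.
- alcohol: Small round bottle, 41 mm in diameter, 92 mm tall, standing at the left back. Origin at the centre of its underside. A bystander.

How it is judged:
By the outcome, as a careful person would: the job done as asked, in the order asked, and still so for the second after the job is handed in, with the robot touching nothing.
Of clamp_1, clamp_2, clamp_3 only 2 to 3 are there at a start; the rules pass over those that are not, and their reading is None.
At some moment in a run one of clamp_1, clamp_2, clamp_3 may be knocked a few centimetres aside while the robot is not near it.
Once in a run the grip may slacken for a moment while it holds something.
It also fails if it takes over 208 s, if anything falls off the work surface, if the arm or the gripper's body presses on something with over 40 N, if the wrist force passes 120 N, or if a joint passes its speed limit or range.

### The arm

A 6-joint arm with a two-finger parallel gripper is mounted at the origin on a cart in front of the work surface, level with it; the furniture and walls round the work are solid. World frame = base frame: x ahead of the robot, y to its left, z up, the work surface at z = 0. Lengths are in mm, angles in degrees, forces in N, time in s.
With the tool pointing down it reaches from about 350 to 975 mm from the base axis. Payload 4.9 kg.
Tool frame: the origin (TCP) lies at the very end of the fingers, on their centre line; the grasp point (between the pads) lies arm.hold_point_z behind it (arm.hold_point_z is the distance from the TCP to the grasp point, in mm); z points along the fingers, y is the line along which they close (so a half turn about z gives the same grasp; the last joint's range is limited). The gripper opens to 85 mm and grips with 20 to 120 N. Pads are 22 mm wide; open, the fingers measure 114 mm over their backs; the gripper's body (76 mm by 85 mm) begins 54 mm behind the grasp point. The pads swing forward as they close: fully open they stand 13 mm farther back than shut.
Start: joints at [-70.13, 3.019, 92.412, -0, 84.569, -6.818], TCP at [280.703, -558.397, 231.304] pointing down, gripper open.
Joint ranges: [-172.51, 172.51], [-57.92, 126.97], [3.15, 148.05], [-58.71, 238.71], [5.1, 150.11], [-179.66, 179.66]. Speed limits (degrees/s): [147.25, 147.25, 180, 180, 180, 180].

### API

Orientations are given as a 3x3 rotation matrix whose columns are the frame's x, y, z axes.
In Python, from rig import arm, sensors, eyes, job gives the robot as it stands. The module is installed in compiled form; this text tells all that it offers. Calls block until the motion is done:
- arm.move_ptp(position, orientation): joint-space move of the TCP to a pose.
- arm.line_to(position, rate=150, ori=None): straight line of the TCP; ori=None keeps the orientation; rate is the mean speed in mm/s.
- arm.movej(angles): joint-space move.
- arm.gripper_to(opening, grasp_force=None): finger opening in mm; grasp_force is the grip in N (None keeps the last); returns when the fingers have stopped.
- arm.hold(seconds).
- arm.inverse_kinematics(position, orientation): joint angles nearest the present ones, or None.
- sensors.read_state(): the state.
- eyes.read_camera(name): name is "scene" or "top"; returns a dict with "color" (400x640x3 uint8, blue, green, red), "camera_matrix" (3x3 intrinsics, pixels), "k1" (the pictures are not rectified: a ray, as slopes to the right and down, at radius r is drawn at 1 + k1 r^2 times it, then the intrinsics apply), "rvec" (rotation vector, rad) and "tvec" (3), from world to camera coordinates, as OpenCV has them. Camera axes: x right, y down, z forward; pixel columns grow to the right and rows downward; lengths in mm; the calibration is good to about 2 mm. A picture is of the moment at which its call begins. There is no depth.
A pose or a line that the arm cannot do raises arm.PlanningError and nothing moves.
- job.close_job(): hands the job in; it is judged then, once.
The state is a dict: "time": time; "joints": joint angles; "qd": joint speeds; "effort": joint torques, N m; "ee_pos": TCP position; "tool_rot": TCP orientation; "ft_force": force on the tool from outside, world axes, zero at the start; "moment": the same for the moment, N m; "width": finger opening in mm; "gripper_force": force on a finger pad.
Only numpy, scipy, OpenCV 4.12 (cv2) and the standard library are available. Lean on these libraries where they do the work, as an engineer would, in place of code of your own. Each camera call takes 0.05 s, during which the arm holds its last target. There are 200 camera calls.

## Working session

There is one attempt and no reset: what is moved stays moved. The work goes in short steps, each a Python script; the robot and the scene stay as the last script left them, time stands still between calls to the robot, and variables do not carry over. Pictures are saved under pics/ and viewed, at most 14 in all, crops included, and the job is handed in when it is done.

```bash
mkdir -p pics
cat > h.py <<'E'
import numpy as np, cv2
from rig import arm, sensors, eyes, job
def snap(cam,name,crop=None,scale=1):
    d=eyes.read_camera(cam); im=d["color"]
    if crop: x0,y0,x1,y1=crop; im=im[y0:y1,x0:x1]
    if scale!=1: im=cv2.resize(im,None,fx=scale,fy=scale,interpolation=cv2.INTER_CUBIC)
    cv2.imwrite(f"pics/{name}.png",im); return d
def ray(d,u,v):
    K=d["camera_matrix"];p=np.array([(u-K[0,2])/K[0,0],(v-K[1,2])/K[1,1]]);q=p.copy()
    for _ in range(30): q=p/(1+d["k1"]*(q@q))
    R=cv2.Rodrigues(np.array(d["rvec"],float))[0];t=np.array(d["tvec"],float).ravel()
    return -R.T@t, R.T@np.array([q[0],q[1],1])
def at(d,u,v,z):
    c,r=ray(d,u,v); return (c+r*(z-c[2])/r[2])[:2]
def proj(d,P):
    R=cv2.Rodrigues(np.array(d["rvec"],float))[0];t=np.array(d["tvec"],float).ravel()
    c=R@np.array(P,float)+t;q=c[:2]/c[2];q=q*(1+d["k1"]*(q@q));K=d["camera_matrix"]
    return np.array([K[0,0]*q[0]+K[0,2],K[1,1]*q[1]+K[1,2]])
def ori(deg): # tool down, closing line (y) at angle deg in world
    a=np.radians(deg);y=np.array([np.cos(a),np.sin(a),0]);z=np.array([0,0,-1.])
    return np.column_stack([np.cross(y,z),y,z])
def st(m=""):
    s=sensors.read_state();print(m,"t%.1f"%s["time"],np.round(s["ee_pos"],1),"w%.1f"%s["width"],"F",np.round(s["ft_force"],1),"g%.1f"%s["gripper_force"]);return s
E
python3 - <<'E'
from h import *
import pickle
for c in("top","scene"):
    d=snap(c,c+"0",scale=1.25); pickle.dump(d,open(c+"0.pkl","wb")); print(c,d["k1"],-cv2.Rodrigues(np.array(d["rvec"],float))[0].T@np.array(d["tvec"],float).ravel())
print(arm.hold_point_z, sensors.read_state()["tool_rot"]);st()
E
```

```text
top -0.04794799601096904 [ 398.03053907  173.54628372 1154.13116314]
scene -0.1275575708425748 [-185.18716437  631.90621282  512.85333729]
18.700000000000003 [[ 8.93472863e-01  4.49116712e-01 -6.48844741e-04]
 [ 4.49117133e-01 -8.93471169e-01  1.75225809e-03]
 [ 2.07244325e-04 -1.85700235e-03 -9.99998254e-01]]
 t0.1 [ 280.5 -557.9  230.2] w85.3 F [-0.5  0.5  0.1] g0.0
```

View pics/top0.png

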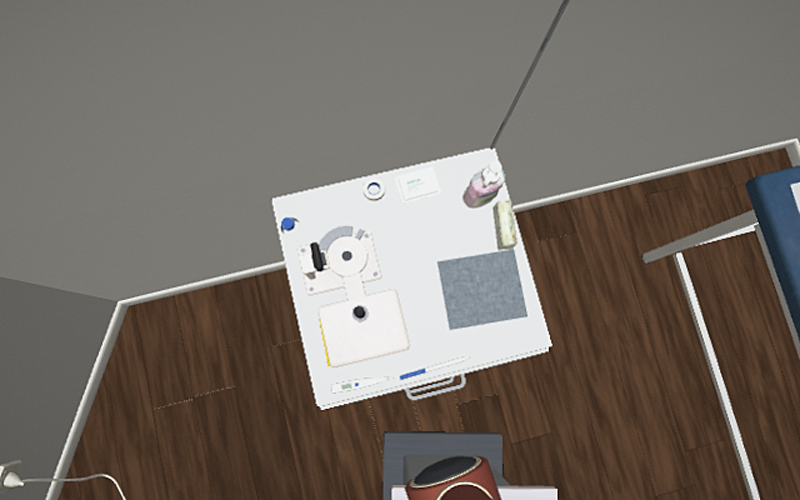

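View pics/scene0.png

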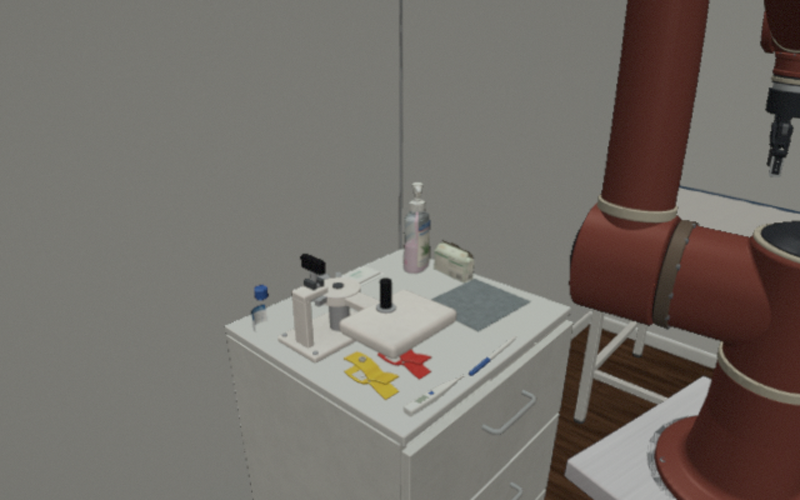

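The top view shows the lamp at the left: knob bar near (318,256), post (347,256), and handle (359,312), all in the 1.25x image. The mat is at (482,290). The scene view shows a yellow and a red clamp under the hood. I'll enlarge the top view.

Run:
```python
import cv2,pickle
d=pickle.load(open("top0.pkl","rb"));im=d["color"][115:330,215:445]
im=cv2.resize(im[35:215,:],None,fx=3.3,fy=3.3,interpolation=cv2.INTER_CUBIC);cv2.imwrite("pics/topc.png",im);print(im.shape)
```

```text
(594, 759, 3)
```

View pics/topc.png

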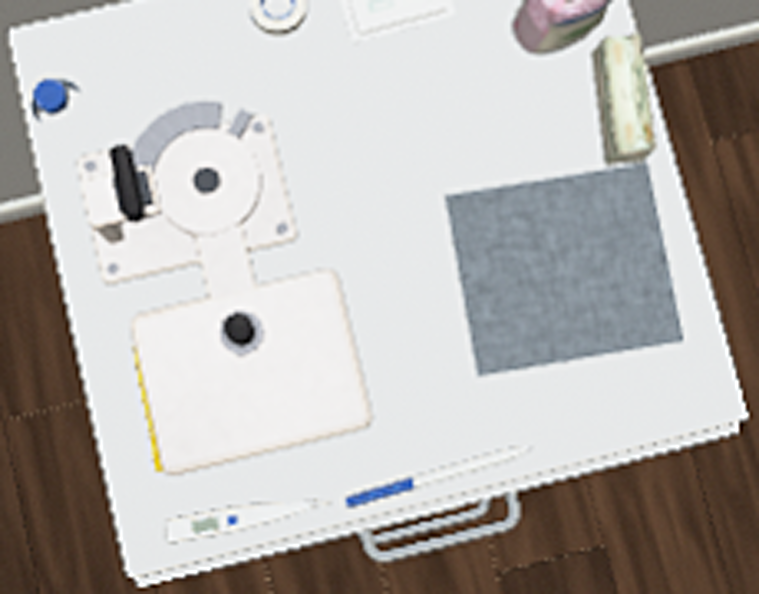

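```bash
cat > geo.py <<'E'
from h import *
import pickle
d=pickle.load(open("top0.pkl","rb"));f=lambda x,y,z:at(d,215+x/3.3-.35,150+y/3.3-.35,z)
if __name__=="__main__":
  for n,x,y,z in [("knob",128,182,158),("barA",121,146,158),("barB",136,219,158),("handle",239,327,137),("pA",80,155,12),("pB",270,115,12),("pC",298,238,12),("pD",105,283,12),("m",446,196,1),("m",650,165,1),("m",682,340,1),("m",478,375,1),
    ("h",133,315,87),("h",335,268,87),("h",372,423,87),("h",165,474,87),("alc",50,97,92),("yel",136,350,37),("yel",158,470,37),("carton top",597,40,71),("ct",640,35,71),("ct",655,155,71),("ct",608,162,71),("soapbase",535,50,0),("tblFL",135,585,0),("tblFR",745,420,0),("tblBL",10,30,0),("post",206,180,95)]:
    print(n,np.round(f(x,y,z),1), "%.0f"%np.hypot(*f(x,y,z)))
E
python3 geo.py
```

```text
knob [567.8 298.2] 641
barA [591.9 303.8] 665
barB [543.3 292. ] 617
handle [475.2 223.4] 525
pA [612.8 353.7] 708
pB [646.7 210.4] 680
pC [552.4 187. ] 583
pD [515.8 330.6] 613
m [588.4  74.5] 593
m [615.7 -83.3] 621
m [ 481.2 -105.2] 493
m [452.6  49.8] 455
h [486.  299.9] 571
h [521.5 159.7] 545
h [414.4 132.4] 435
h [377.5 273.8] 466
alc [639.2 364.3] 736
yel [464.8 302.6] 555
yel [379.3 283.6] 474
carton top [695.2 -30.3] 696
ct [699.8 -62.3] 703
ct [609.9 -71.5] 614
ct [604.1 -37.1] 605
soapbase [705.5   5.2] 706
tblFL [295.3 301.2] 422
tblFR [ 421.8 -152.2] 448
tblBL [713.  414.7] 825
post [581.  251.5] 633
```

The lamp origin comes out at about (581.5, 249.7) with yaw 13.4°, and several independent features agree on this. The mat centre is about (534, -16) with yaw 9.8°. Next I'll unlock the plunger.

```bash
cat >> h.py <<'E'
L0=np.array([581.5,249.7]);YAW=13.4
def lw(x,y,z):
    a=np.radians(YAW);c,s=np.cos(a),np.sin(a);return [L0[0]+c*x-s*y,L0[1]+s*x+c*y,z]
def twist(deg,steps=4):
    # rotate tool about its vertical axis, counterclockwise from above positive
    s=sensors.read_state();j=np.array(s["joints"],float)
    q=arm.inverse_kinematics(list(s["ee_pos"]),(rotz(5)@np.array(s["tool_rot"])))
    sg=np.sign(q[5]-j[5])
    for k in range(steps):
        jj=j.copy();jj[5]+=sg*deg*(k+1)/steps;arm.movej(list(jj))
def rotz(d):
    a=np.radians(d);return np.array([[np.cos(a),-np.sin(a),0],[np.sin(a),np.cos(a),0],[0,0,1.]])
E
python3 - <<'E'
from h import *
for a in(-76.6,103.4):
  for t in(0,75): print(a,t,np.round(arm.inverse_kinematics(lw(0,50,145),ori(a+t)) if arm.inverse_kinematics(lw(0,50,145),ori(a+t)) is not None else [0],1))
print(np.round(arm.inverse_kinematics(lw(0,50,330),ori(-76.6)),1))
arm.move_ptp(lw(0,50,330),ori(-76.6));arm.gripper_to(50,60)
arm.line_to(lw(0,50,185),250)
st(); snap("scene","k1",(190,150,370,290),4)
E
```

```text
-76.6 0 [21.   9.2 94.2 -0.  76.6 97.6]
-76.6 75 [21.   9.2 94.2 -0.  76.6 22.6]
103.4 0 [ 21.    9.2  94.2  -0.   76.6 -82.4]
103.4 75 [  21.     9.2   94.2   -0.    76.6 -157.4]
[21.   3.2 82.9 -0.  93.9 97.6]
 t4.5 [570.8 298.7 186.7] w50.0 F [-0.2  0.7  0.1] g0.0
```

View pics/k1.png

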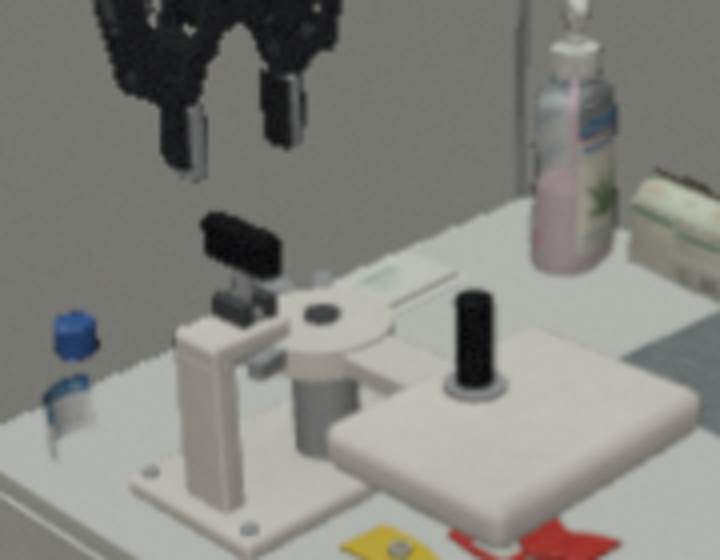

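The fingers straddle the knob bar (at about (240,245) in the crop) and are well aligned. I'll grip, lift, twist and lower.

Run:
```python
from h import *
arm.line_to(lw(0,50,130.5),80); st("down")
arm.gripper_to(10,60); s=st("grip")
p=np.array(s["ee_pos"]);z0=p[2]
arm.line_to(list(p+[0,0,15.8]),40); st("up")
twist(76); s=st("tw")
print(np.round(s["tool_rot"],2)[:,1], s["moment"])
p=np.array(s["ee_pos"]); arm.line_to([p[0],p[1],z0+12.5],30); st("low")
arm.gripper_to(50); arm.hold(.3); arm.line_to([p[0],p[1],185],150)
st(); snap("scene","k2",(190,150,370,290),4)
```

```text
down t5.3 [570.2 298.5 130.8] w50.0 F [ 0.4  0.5 -0.3] g0.0
grip t5.8 [570.  300.3 131.6] w12.9 F [-0.9  6.1  1. ] g61.6
up t6.3 [569.7 300.5 146.2] w13.3 F [ 4.6  4.4 -9.7] g60.0
tw t8.0 [568.3 301.8 144.9] w13.0 F [ 0.2  6.9 -8.5] g62.6
[ 1.   -0.01 -0.  ] [ 1.10311581 -0.36169937  0.00781181]
low t8.2 [568.3 302.2 144.7] w12.9 F [-0.8  3.1 -2.7] g63.3
 t9.4 [568.7 302.  185.7] w50.1 F [ 1.   0.1 -0.4] g0.0
```

View pics/k2.png

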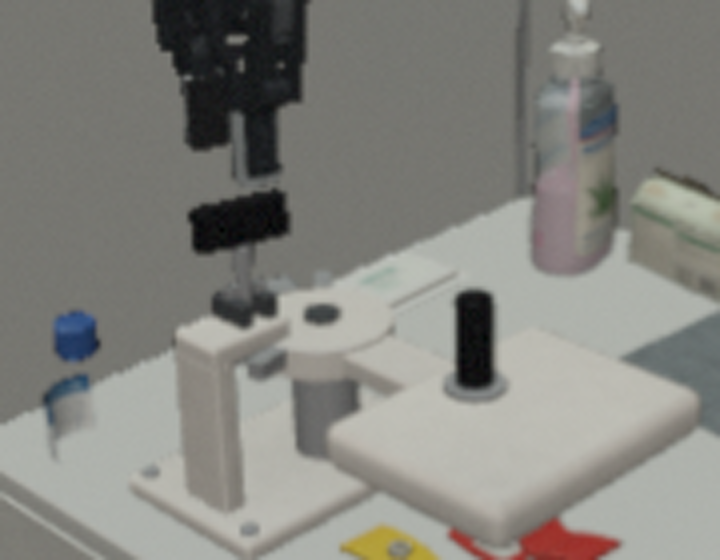

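The knob is up and twisted (at about (240,220) in the crop). Now I'll swing the hood.

```bash
cat >> h.py <<'E'
def hp(rad,z,r=110): # handle position in world for hood angle
    return lw(-r*np.cos(rad),-r*np.sin(rad),z)
def swing(a0,a1,z,n,off=0.,rate=120):
    for a in np.linspace(a0,a1,n+1)[1:]:
        arm.line_to(hp(a,z),rate,ori(-76.6+off+np.degrees(a)))
E
python3 - <<'E'
from h import *
arm.line_to(lw(0,50,220),200)
arm.move_ptp(hp(0,190),ori(-76.6))
arm.line_to(hp(0,97),120); st("at")
arm.gripper_to(15,30); st("grip")
swing(0,2.1,97,14); s=st("end")
print(hp(2.1,97))
d=snap("top","t2",(215,150,445,330),3.3)
E
```

```text
at t11.9 [475.2 224.4  97.9] w50.2 F [ 0.3  0.3 -0.1] g0.0
grip t12.2 [475.2 224.4  98.1] w18.8 F [-0.9 -0.4  4.2] g29.2
end t16.4 [656.5 173.4  98.1] w18.9 F [-4.5  6.   9.2] g30.6
[np.float64(657.5263981136127), np.float64(170.2016554268551), 97]
```

View pics/t2.png

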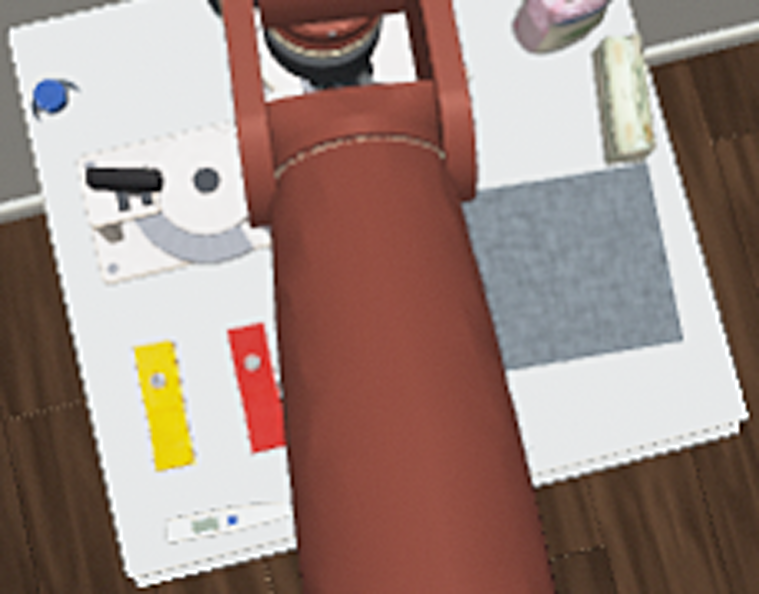

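The hood is open. The yellow clamp is at about (164,405) in the crop and the red one at about (258,388); the arm may be hiding a third. The knob is still twisted out. Next I'll lock the plunger.

```bash
sed -i 's/L0=np.array.*;YAW/L0=np.array([581.5,251.]);YAW/' h.py
cat >> h.py <<'E'
def lock():
    arm.gripper_to(50); arm.move_ptp(lw(0,50,200),ori(-0.6)); arm.line_to(lw(0,50,144.5),120)
    arm.gripper_to(10,60); s=st("grip"); p=np.array(s["ee_pos"])
    arm.line_to([p[0],p[1],146.8],30); st("lift"); twist(-76); s=st("back")
    print("y axis",np.degrees(np.arctan2(s["tool_rot"][1][1],s["tool_rot"][0][1])))
    arm.line_to([p[0],p[1],130.5],30); s=st("low")
    arm.gripper_to(50); arm.hold(.3); st("open")
E
python3 - <<'E'
from h import *
arm.gripper_to(45); arm.line_to(hp(2.1,200),200)
lock()
arm.line_to(lw(0,50,320),250)
arm.movej([-70.13, 3.019, 92.412, 0, 84.569, -6.818] if 0 else [-60]+list(sensors.read_state()["joints"][1:]))
st()
import pickle
d=snap("scene","k3",(170,140,370,290),4); d=snap("top","t3",(215,150,445,330),3.3);pickle.dump(d,open("t3.pkl","wb"))
E
```

```text
grip t19.7 [568.6 300.1 146. ] w12.7 F [-7.9 -0.4  6.5] g60.3
lift t20.0 [568.2 300.  146.2] w12.6 F [-1.3  0.3 -3.2] g59.4
back t21.6 [567.7 300.1 144.9] w12.9 F [ 0.8  2.7 -9.6] g58.7
y axis -76.34113755989009
low t22.3 [568.3 300.3 133.2] w12.7 F [-9.6 -0.4  5.2] g60.8
open t23.1 [568.6 300.1 130.4] w49.9 F [-1.2 -0.1 -0.2] g0.0
 t26.9 [ 384.4 -515.6  317.8] w50.0 F [-0.2  0.9  0.2] g0.0
```

View pics/k3.png

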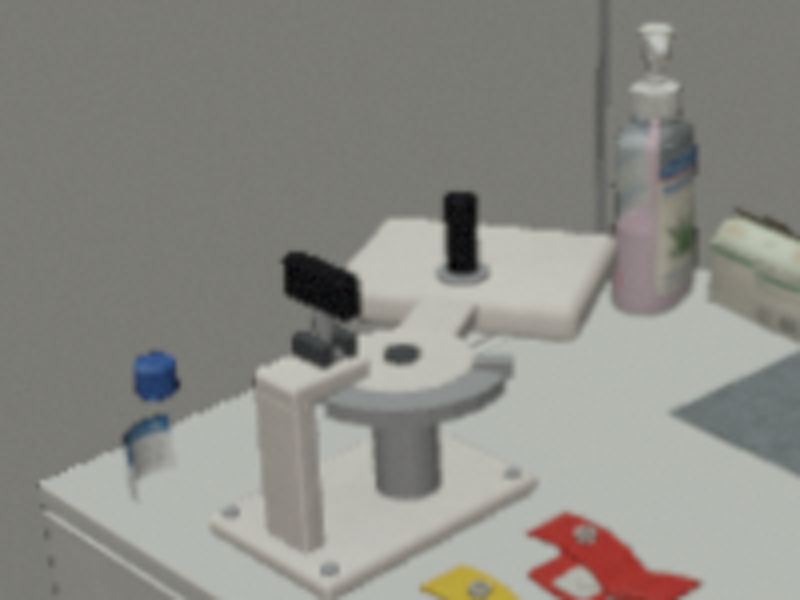

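View pics/t3.png

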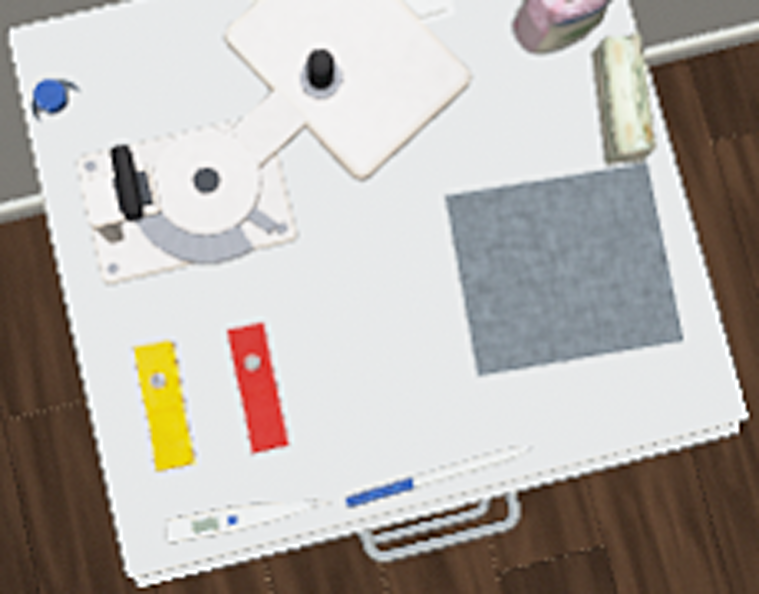

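The plunger is back home: the height when gripped (133.2) matches home, and the bar sits as it did at the start. There are exactly two clamps, red and yellow. Their crop corners are red (228,330),(263,323),(288,444),(252,452) and yellow (134,347),(175,341),(194,464),(155,471). I'll compute their poses and drag the red one first.

```bash
cat >> h.py <<'E'
def find(col,d=None,z=37):
    d=d or eyes.read_camera("top"); im=cv2.cvtColor(d["color"],cv2.COLOR_BGR2HSV)
    m=cv2.inRange(im,(18,150,120),(35,255,255)) if col=="yellow" else cv2.inRange(im,(0,170,120),(5,255,255))|cv2.inRange(im,(174,170,120),(180,255,255))
    m[:150]=0;m[330:]=0;m[:,:215]=0;m[:,445:]=0
    n,lab,stt,_=cv2.connectedComponentsWithStats(m);k=1+np.argmax(stt[1:,4])
    v,u=np.nonzero(lab==k);W=np.array([at(d,a,b,z) for a,b in zip(u,v)],np.float32)
    (c,wh,an)=cv2.minAreaRect(W); 
    if wh[0]<wh[1]: an+=90; wh=wh[::-1]
    an=(an+90)%180-90
    print(col,np.round(c,1),np.round(wh,1),"long axis %.1f"%an); return np.array(c),an
MC=np.array([534.5,-16.]);MY=9.8
def mat(x,y,z):
    w=rotz(MY)@[x,y,0]; return [MC[0]+w[0],MC[1]+w[1],z]
def slide(col,target,zt=9):
    c,an=find(col); arm.gripper_to(60,40)
    arm.move_ptp([c[0],c[1],200],ori(an-90)); arm.line_to([c[0],c[1],zt],150); st("down")
    arm.gripper_to(15,40); s=st("grip"); arm.hold(.1)
    q=ori(MY-90);t=mat(*target,zt);p=np.array(s["ee_pos"])
    arm.line_to(t,70,q); s=st("there"); return s
def release():
    arm.gripper_to(50); arm.hold(.3); p=sensors.read_state()["ee_pos"]; arm.line_to([p[0],p[1],200],150); st("up")
E
python3 - <<'E'
from h import *
import pickle
d0=pickle.load(open("top0.pkl","rb"));d3=pickle.load(open("t3.pkl","rb"))
for d in(d0,d3):
    g=d["color"][185:225,240:264].max(2);v,u=np.nonzero(g<60);print("knob",u.mean()+240,v.mean()+185,len(u))
find("yellow",d3);slide("red",(-5,-38))
E
```

```text
knob 253.33018867924528 206.12264150943395 106
knob 253.2037037037037 205.86111111111111 108
yellow [425.4 281.1] [89.2 27. ] long axis 12.0
red [439.5 214. ] [88.3 24.2] long axis 13.3
down t31.4 [440.4 214.2  10. ] w60.0 F [-0.4 -0.7 -0.2] g0.0
grip t31.8 [440.1 214.1   9.9] w26.2 F [-1.2 -1.2  4.6] g39.4
there t36.1 [536.4 -53.6   9.8] w26.6 F [-2.   4.6  7.5] g39.7
```

Run:
```python
from h import *
release()
arm.movej([-60]+list(sensors.read_state()["joints"][1:]))
find("red",z=30); print(mat(-5,-38,0))
slide("yellow",(-5,32)); release()
arm.movej([-60]+list(sensors.read_state()["joints"][1:]))
find("red",z=30);find("yellow",z=30);snap("top","t4",(215,150,445,330),3.3)
```

```text
up t38.2 [535.3 -54.2 198.6] w50.0 F [-0.2 -0.1 -0.2] g0.0
red [535.3 -51.4] [89.6 30.5] long axis 9.5
[np.float64(536.0409214758918), np.float64(-54.29654763820279), 0]
yellow [425.4 281.1] [89.2 27. ] long axis 12.0
down t44.0 [426.3 281.5  10. ] w60.0 F [-0.5 -0.4  0.6] g0.0
grip t44.4 [425.9 281.4   9.8] w26.7 F [-1.7 -0.1  5.1] g39.4
there t48.8 [524.5  15.3   9.8] w26.4 F [-2.   4.4  8.4] g39.7
up t50.8 [523.4  14.7 198.6] w50.1 F [ 0.6 -1.  -0.9] g0.0
red [535.3 -51.3] [89.6 30.9] long axis 9.8
yellow [523.7  16.8] [91.4 30.9] long axis 9.1
```

View pics/t4.png

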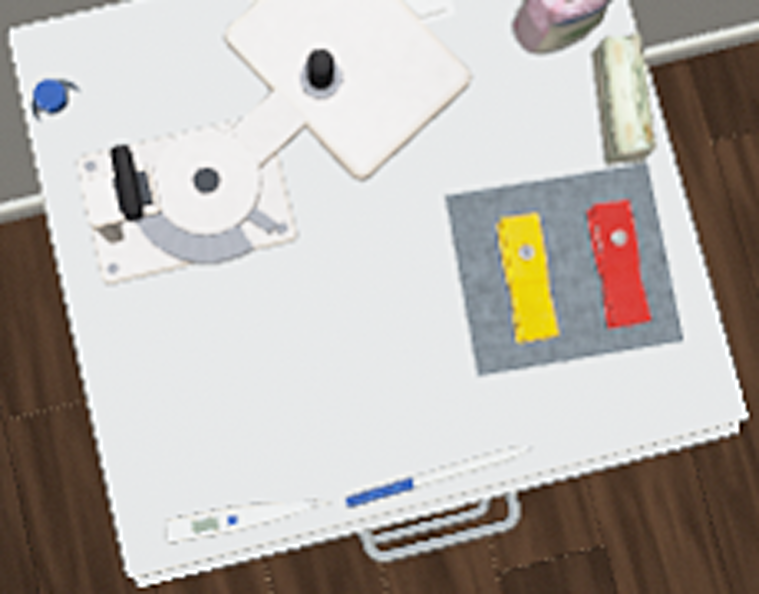

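Both clamps lie fully on the mat: yellow at (527,278) and red at (620,263) in the crop. Nothing else has moved. Next I'll unlock, swing the hood shut and lock it.

Run:
```python
from h import *
arm.gripper_to(50,60)
arm.move_ptp(lw(0,50,330),ori(-76.6)); arm.line_to(lw(0,50,185),250); arm.line_to(lw(0,50,131.5),80)
arm.gripper_to(10,60); s=st("grip");p=np.array(s["ee_pos"]);z0=p[2]
arm.line_to(list(p+[0,0,16.3]),40); st("up")
twist(76); s=st("tw")
p=np.array(s["ee_pos"]); arm.line_to([p[0],p[1],z0+12.5],30); st("low")
arm.gripper_to(50); arm.hold(.3); arm.line_to([p[0],p[1],200],150)
snap("scene","k4",(190,150,350,270),4)
arm.move_ptp(hp(2.1,200),ori(43.7)); arm.line_to(hp(2.1,97),120); st("at")
arm.gripper_to(15,30); st("grip")
swing(2.1,0,97,14); s=st("end"); print(hp(0,97))
arm.gripper_to(45); s=st("open")
arm.line_to(hp(0,200),200); snap("scene","k5",(190,150,350,270),4)
```

```text
grip t57.6 [570.1 300.6 132.5] w13.0 F [-1.4  3.5  2.1] g61.3
up t58.2 [569.8 300.5 146.4] w12.7 F [ 4.8  4.4 -9.2] g59.6
tw t59.8 [568.4 302.  145.5] w12.5 F [-2.8  6.8 -2.5] g60.6
low t60.1 [568.1 302.3 145.4] w12.9 F [-1.7  3.6  2.7] g61.4
at t63.4 [658.3 171.7  98.3] w49.6 F [ 0.3 -0.6  0.4] g0.0
grip t63.7 [658.2 171.5  98.3] w19.4 F [-0.2  0.7  3.9] g29.3
end t67.9 [473.4 225.5  97.9] w19.3 F [-8.3 -4.5 11.7] g30.7
[np.float64(474.4946533969664), np.float64(225.50773061564269), 97]
open t68.3 [474.2 225.5  96.3] w45.3 F [-0.7  0.2  0.2] g0.0
```

View pics/k5.png

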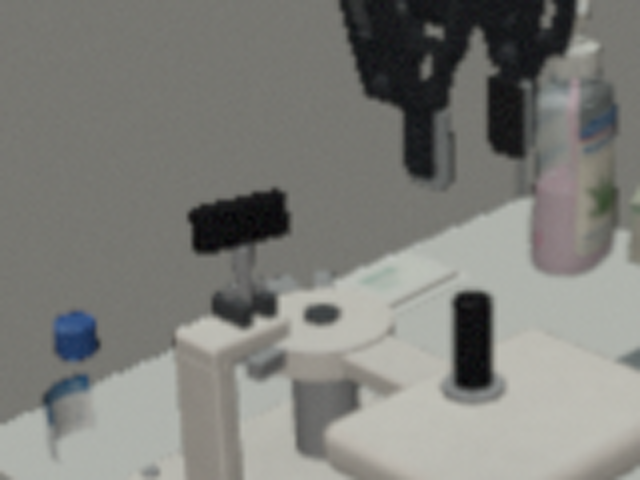

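The hood is shut: the handle is at (473,341), against (475,340) at the start. The knob is still twisted out, so I'll lock it.

Run:
```python
from h import *
import pickle
lock()
arm.line_to(lw(0,50,320),250)
arm.movej([-60]+list(sensors.read_state()["joints"][1:]))
st();d=eyes.read_camera("top");g=d["color"][185:225,240:264].max(2);v,u=np.nonzero(g<60);print("knob",u.mean()+240,v.mean()+185,len(u))
d0=pickle.load(open("top0.pkl","rb"))
for e in(d0,d):
    g=e["color"][235:265,275:300].max(2);v,u=np.nonzero(g<60);print("handle",u.mean()+275,v.mean()+235)
a=snap("scene","k6")["color"];t=d["color"][150:330,215:445]
a=cv2.resize(a[140:300,175:455],None,fx=2.6,fy=2.6,interpolation=cv2.INTER_CUBIC)
cv2.imwrite("pics/k6.png",a)
find("red",d,30);find("yellow",d,30)
```

```text
grip t71.4 [568.7 300.1 146.1] w12.8 F [-7.8 -0.7  5.4] g60.1
lift t71.7 [568.2 300.  146.2] w12.9 F [-2.   0.4 -3.1] g59.5
back t73.3 [567.7 300.1 144.9] w12.9 F [ 0.7  2.9 -9.5] g58.7
y axis -76.34344373004082
low t74.0 [568.4 300.3 133.2] w13.0 F [-9.9 -0.3  6.2] g60.9
open t74.8 [568.7 300.  130.4] w49.8 F [-0.2  0.4  0.2] g0.0
 t78.6 [ 384.4 -515.6  317.8] w49.8 F [ 0.6 -0.5  0.3] g0.0
knob 253.1904761904762 205.94285714285715 105
handle 287.18 249.68
handle 286.62745098039215 249.921568627451
red [535.3 -51.4] [89.6 30.5] long axis 9.5
yellow [523.7  16.8] [91.4 30.9] long axis 9.1
```

View pics/k6.png

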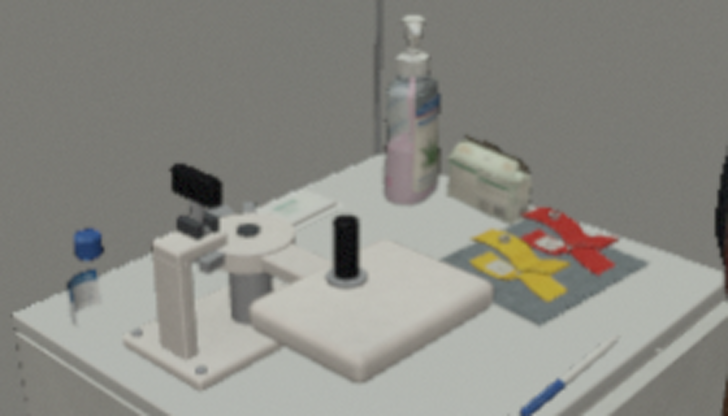

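The hood is shut over the empty bay and the knob is home. Both clamps are on the mat, and the bystanders haven't been disturbed.

```bash
python3 -c "
from rig import job;print(job.close_job())"
```

```text
the job is handed in; nothing more can be done
None
```

I handed the job in at about 79 s of the 208 s allowed: the hood is shut and locked over the empty bay, the two clamps that were there (red and yellow) lie on the mat, and the soap bottle, carton and small bottle were not disturbed.

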